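# Gather the loose parts in one corner of a tote and hold it tilted

### The arm

A 7-joint arm with a two-finger parallel gripper is mounted at the origin on a cart in front of the work surface, level with it; the furniture and walls round the work are solid. World frame = base frame: x ahead of the robot, y to its left, z up, the work surface at z = 0. Lengths are in m, angles in rad, forces in N, time in s.
With the tool pointing down it reaches from about 0.425 to 0.925 m from the base axis. Payload 6.8 kg.
Tool frame: the origin (TCP) lies between the finger pads; the fingertips stand r.tcp_to_tips ahead of it and the grasp point (between the pads) lies 3 mm ahead of it (r.tcp_to_tips is the distance from the TCP to the fingertips, in m); z points along the fingers, y is the line along which they close (so a half turn about z gives the same grasp; the last joint's range is limited). The gripper opens to 85 mm and grips with 20 to 120 N. Pads are 22 mm wide; open, the fingers measure 114 mm over their backs; the gripper's body (76 mm by 85 mm) begins 54 mm behind the grasp point. The pads swing forward as they close: fully open they stand 13 mm farther back than shut.
Start: joints at [1.179, 0.477, 0.022, 1.555, -0.011, 1.109, -0.083], TCP at [0.189, -0.648, 0.253] pointing down, gripper open.
Joint ranges: [-2.96, 2.96], [-0.34, 2.1], [-1.41, 1.46], [0.24, 2.44], [-1.37, 4.51], [0.17, 1.92], [-2.96, 2.96]. Speed limits (rad/s): [2.39, 2.39, 3.14, 3.14, 3.14, 3.14, 3.14].

### API

Orientations are given as a rotation vector (axis times angle).
In Python, from bench import r gives the robot as it stands. The module is installed in compiled form; this text tells all that it offers.
- The arm moves only by the tool step_arm, never from a script. Its argument "moves" is a list of rows, each an object of numbers: "rx", "ry", "rz": the turn, a rotation vector about the tool's x, y, z in degrees; "dx", "dy", "dz": the shift along the tool's x, y, z in mm; "gripper": the opening, from -1 (shut) to 1 (fully open). In form: [{"rx": .., "ry": .., "rz": .., "dx": .., "dy": .., "dz": .., "gripper": ..}, ...]. A call has 1 to 20 rows; each row shifts and turns the commanded pose from where the row before left it, along the tool's axes as they then stand; what a row does not reach is not made up. A row lasts 1/8 s, in which the tool goes at most 62.5 mm and 10.7 degrees, less where a joint would pass 70% of its speed; a pose out of reach is approached as far as the arm can. A call is refused whole if a number of a shift passes 62.5 or a number of a turn 10.7, either way. A call with a gripper value outside its range is refused whole. The fingers move at their own pace and stop on an object; "grip_force" is the grip in N (left out, the last holds). Time passes only in rows, so rows that do not move let the fingers close. It gives the time, the measured TCP pose, the force, the opening and the grip force at its end, in the units of the state.
- r.get_obs(): the state, without advancing time (a new reading comes with each control period).
- r.grab_frame(name): name is "scene" or "side" or "wrist"; returns the picture (384x512x3 uint8, blue, green, red); there is no depth.
- r.camera_info(name): a dict with "mtx" (3x3 intrinsics, pixels), "rvec" (rotation vector, rad) and "tvec" (3), from world to camera coordinates, as OpenCV has them. Camera axes: x right, y down, z forward; pixel columns grow to the right and rows downward; lengths in m; the calibration is good to about 2 mm. A picture is of the moment at which its call begins: read the wrist's pose just before it. camera_info takes no time and is no camera call; for the wrist camera it gives the pose at the moment of the call.
- r.hand_in(): hands the job in; it is judged then, once.
The state is a dict: "clock": time; "joints": joint angles; "qvel": joint speeds; "tau": joint torques, N m; "tcp_pos": TCP position; "orientation": TCP orientation; "contact_force": force on the tool from outside, world axes, zero at the start; "moment": the same for the moment, N m; "grip_width": finger opening in m; "gripper_force": force on a finger pad.
Only numpy, scipy, OpenCV 4.12 (cv2) and the standard library are available. Lean on these libraries where they do the work, as an engineer would, in place of code of your own. Each camera call takes 0.05 s, during which the arm holds its last target. There are 200 camera calls.

### The job

Lift the small parts tote by its carrying bar and tilt it about 25 degrees, so that the two power adapters and the black jar lying in it slide together into one front corner: of the two corners on the robot's side, the one on the side where the beaker stands. Finish still holding the tote like that, at rest, both its floor edges sloping down to that corner and the corner at least 8 cm above the worktop, with the parts in it. Spill nothing and leave the other things on the table where they are.

Things in the scene. Friction and masses are not known exactly. Their poses are not given: they have to be found in the camera images.
- tote: Open grey plastic tote with a bar over its middle, outside 170 x 220 x 60 mm high, walls and floor 4 mm, 0.3 kg empty, flat on the worktop. Origin: centre of its underside; x across the 170 mm side, pointing away from the robot at the start (within 0.35 rad), y along the 220 mm side to the left, z up. Smooth inside: parts start to slide at 7 to 11 degrees of slope, along a wall a little later.
- tote_bar (a point): Middle of the tote's carrying bar, 95 mm above the tote's underside; axes as the tote's. The black rubber sleeve here is 100 mm long (along y), 14 mm thick (along x) and 24 mm high, free all round, underside 23 mm above the rim of the tote.
- corner_left (a point): Inner floor corner of the tote at its -x (robot) side and +y (left) end, on the upper face of the 4 mm floor.
- corner_right (a point): Inner floor corner of the tote at its -x (robot) side and -y (right) end, on the upper face of the floor.
- adapter_a_mid (a point): Centre of a black power adapter, a block of 26 x 30 x 55 mm (its own x, y, z), 60 g, lying on its side in the tote, in the left part.
- adapter_b_mid (a point): Centre of the second, identical black power adapter, lying in the right part of the tote.
- jar_mid (a point): Centre of a round black jar, 41 mm across and 36 mm high (along its z), 50 g, standing in the middle of the tote.
- beaker: Open yellow beaker, 72 mm across at the rim, 91 mm high, origin under its centre. It stands well to the left (y > 0) or well to the right (y < 0) of the tote and tells which front corner is meant. Not to be moved.
- tape: Roll of tape, 100 mm across, 48 mm high, origin under its centre, lying on the side opposite to the beaker. Not to be moved.
- bottle_tall: Bystander behind the tote: slim green bottle with a white cap, 26 mm across, 80 mm high, origin under its centre. Not to be moved.
- carton_orange: Bystander behind the tote: small orange carton, 28 x 82 x 28 mm, origin under its centre. Not to be moved.
Mind the look-alikes: they are no part of the job. Leave any red look-alike of the part that bears jar_mid alone.

How it is judged:
At the end, for the whole second after the job is handed in: The gripper holds the tote at rest, tilted 15 to 46 degrees, at least 7 degrees along each of its sides, down to the robot-side corner on the beaker's side; that inner corner is over 50 mm above the worktop and the centres of both adapters and the jar are within 130 mm of it (((world y of beaker above 0 m and angle between tote's own x axis and vertical below 1.451 rad and angle between tote's own y axis and vertical above 1.691 rad and height (world z) of corner_left above 0.05 m and distance between each of adapter_a_mid, adapter_b_mid, jar_mid and corner_left below 0.13 m) or (world y of beaker below 0 m and angle between tote's own x axis and vertical below 1.451 rad and angle between tote's own y axis and vertical below 1.451 rad and height (world z) of corner_right above 0.05 m and distance between each of adapter_a_mid, adapter_b_mid, jar_mid and corner_right below 0.13 m)) and angle between tote's own z axis and vertical between 0.26 and 0.8 rad and contact force between the fingers and tote above 1 N and linear speed of tote below 0.03 m/s and angular speed of tote below 0.15 rad/s); the arm keeps its last pose, push and grip.
It fails at once if the beaker is moved more than 30 mm (distance of beaker from where it was at the start of the episode above 0.03 m).
It fails at once if the roll of tape is moved more than 30 mm (distance of tape from where it was at the start of the episode above 0.03 m).
It fails at once if the green bottle is moved more than 30 mm (distance of bottle_tall from where it was at the start of the episode above 0.03 m).
It fails at once if the orange carton is moved more than 30 mm (distance of carton_orange from where it was at the start of the episode above 0.03 m).
It also fails if it takes over 32 s, if anything falls off the work surface, if the arm or the gripper's body presses on something with over 40 N, if the wrist force passes 120 N, or if a joint passes its speed limit or range.

## Working session

There is one attempt and no reset: what is moved stays moved. The work goes in short steps, Python scripts to look and compute and a tool call to move; the robot and the scene stay as the last step left them, time stands still between calls to the robot, and variables do not carry over. Pictures are saved under pics/ and viewed, at most 10 in all, crops included, and the job is handed in when it is done.

Besides the shell and the picture viewer there is one more tool, called after ">>>" in YAML: its name, and indented under it one key for each argument. step_arm: Moves the arm, as the interface text tells. Its arguments: {"type":"object","properties":{"moves":{"type":"array","items":{"type":"object","properties":{"rx":{"type":"number"},"ry":{"type":"number"},"rz":{"type":"number"},"dx":{"type":"number"},"dy":{"type":"number"},"dz":{"type":"number"},"gripper":{"type":"number"}}}},"grip_force":{"type":"number"}},"required":["moves"]}

```bash
mkdir -p pics; python3 - <<'E'
from bench import r
import cv2,numpy as np
a=r.grab_frame("scene");b=r.grab_frame("side")
cv2.imwrite("pics/scene.png",a);cv2.imwrite("pics/side.png",b)
o=r.get_obs();print(o['clock'],o['tcp_pos'],o['orientation'],o['grip_width'],r.tcp_to_tips)
for n in("scene","side"):
    c=r.camera_info(n);R=cv2.Rodrigues(np.array(c['rvec']))[0];print(n,-R.T@np.array(c['tvec']).ravel(),R[2],c['mtx'][0][0])
E
```

```text
0.1 [ 0.18883841 -0.64755286  0.25245085] [-3.10849955e+00 -4.44036608e-01  5.12865794e-04] 0.08556348675312657 0.022
scene [-0.24844799  0.52128848  0.96813924] [ 0.63352883 -0.38558801 -0.6707929 ] 454.69433722507387
side [ 0.1979543  -1.02956456  1.08539909] [ 0.25211454  0.69650333 -0.67180456] 444.6669171739263
```

View pics/scene.png

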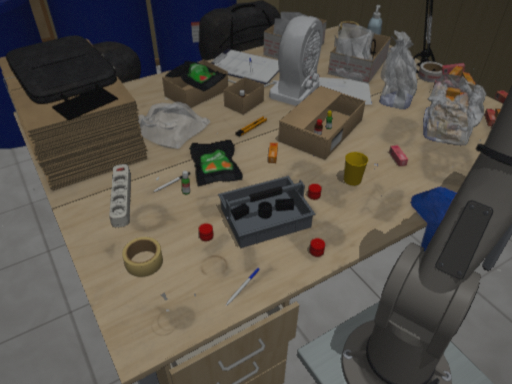

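View pics/side.png

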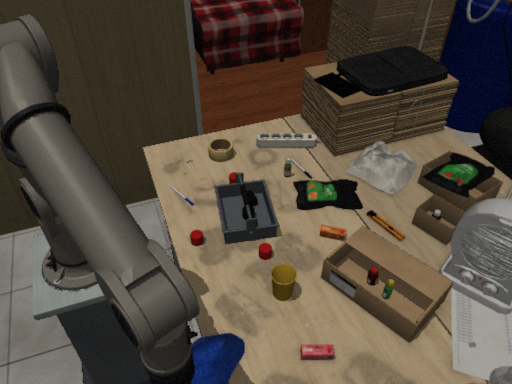

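The scene view shows the tote at about (267,210), the yellow beaker at (355,168), the tape at (142,257), the green bottle at (186,184) and the orange carton at (273,152). The red jars at (206,232), (315,191) and (317,247) are look-alikes outside the tote. The side view shows the tote at (246,210), the beaker at (284,282) and the tape at (221,149). The jar meant is the black one inside the tote, so I'll enlarge that area to confirm it and pick the rim corners.

```bash
python3 - <<'E'
import cv2,numpy as np
a=cv2.imread("pics/scene.png")[165:255,205:325];b=cv2.imread("pics/side.png")[165:255,195:315]
f=lambda x:cv2.convertScaleAbs(cv2.resize(x,(800,600),interpolation=cv2.INTER_CUBIC),alpha=1.6,beta=15)
A=cv2.resize(f(a),(400,300));B=cv2.resize(f(b),(400,300))
cv2.imwrite("pics/crop.png",cv2.resize(np.vstack([A,B]),(800,600)) if 0 else cv2.hconcat([cv2.resize(A,(400,300)),cv2.resize(B,(400,300))]))
cv2.imwrite("pics/ca.png",f(a));cv2.imwrite("pics/cb.png",f(b))
E
```

```text
(no output)
```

View pics/ca.png

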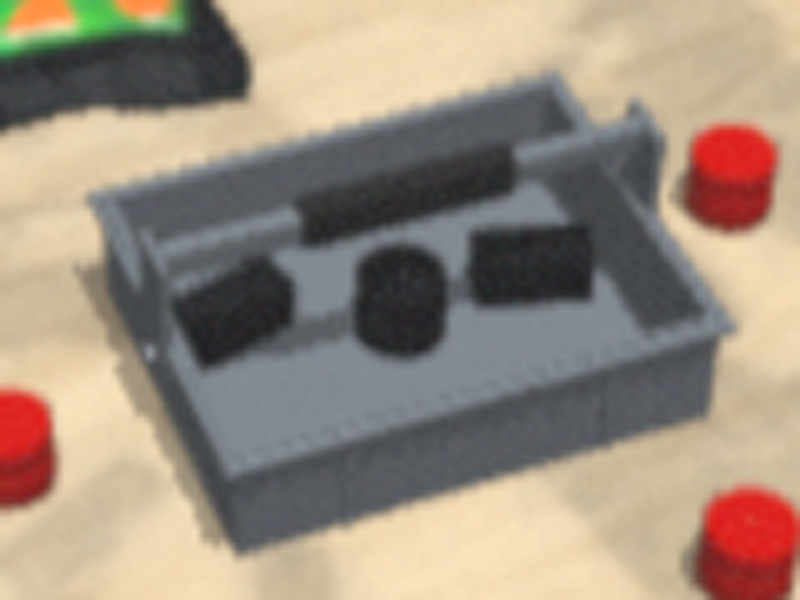

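View pics/cb.png

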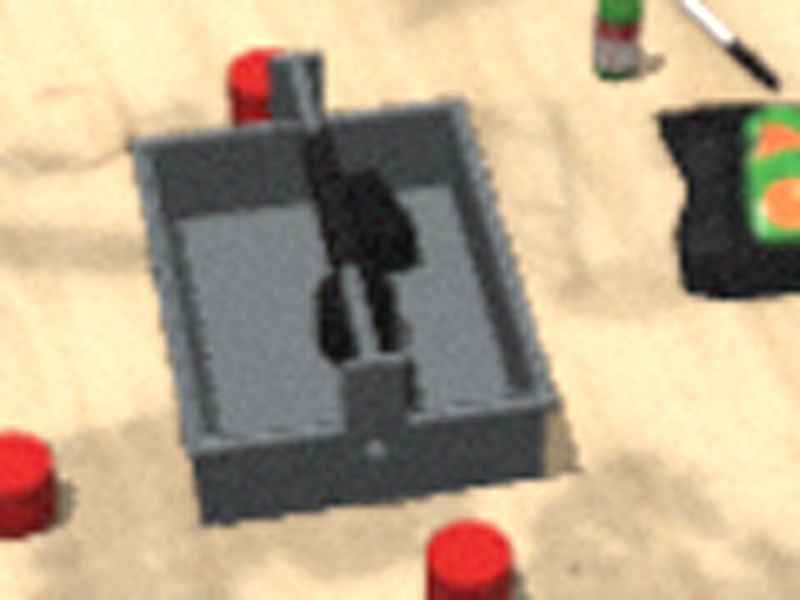

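The crops confirm the jar: it is the round black one in the middle of the tote, scene crop (400,300), with the adapters at (235,310) and (530,262). All the red ones are outside. Next I cast the rim corners onto z = 0.06.

```bash
cat > h.py <<'E'
from bench import r
import cv2,numpy as np
def ray(n,uv,z,c=None):
    c=c or r.camera_info(n);R=cv2.Rodrigues(np.array(c['rvec'],float))[0];o=-R.T@np.array(c['tvec'],float).ravel()
    p=cv2.undistortPoints(np.array([[uv]],float),np.array(c['mtx'],float),None)[0,0]
    d=R.T@np.array([p[0],p[1],1]);return o+d*(z-o[2])/d[2]
E
python3 - <<'E'
from h import *
np.set_printoptions(precision=4,suppress=True)
S=np.array([(92,200),(555,75),(730,325),(230,470)])*.15+[204.6,164.6]
T=np.array([(462,100),(553,402),(192,448),(135,143)])*.15+[194.6,164.6]
for n,P in(("scene",S),("side",T)):
    q=np.array([ray(n,p,.06) for p in P])[:,:2]
    fl,fr,nr,nl=q
    y=(fl-fr)+(nl-nr);x=(fl-nl)+(fr-nr)
    print(n,q.tolist(),q.mean(0),np.arctan2(-y[0],y[1]),np.arctan2(x[1],x[0]),np.linalg.norm(x)/2,np.linalg.norm(y)/2)
# sleeve ends (mid), z=.095
s=[ray("scene",np.array(p)*.15+[204.6,164.6],.095)[:2] for p in((300,218),(515,168))]
print("sleeve",s,np.mean(s,0))
for k,sc,sd in(("beaker",(355,155),(284,270)),):print(k,ray("scene",sc,.09),ray("side",sd,.09))
print("tape",ray("scene",(142,250),.048),"bottle",ray("scene",(186,177),.08),"carton",ray("scene",(273,152),.02))
E
```

```text
scene [[0.6427220451654273, 0.09346897639191099], [0.6068666834835938, -0.12992999042818487], [0.43409058512227505, -0.10020673104774447], [0.4725117651352727, 0.12176934949104412]] [ 0.539  -0.0037] -0.16525215457946396 -0.16758513669436798 0.17392986926360837 0.22576311559689757
side [[0.6478166280383546, 0.08915052527778644], [0.6071212917090794, -0.13349787103026756], [0.4366779564292057, -0.10095098371210309], [0.47453230160570986, 0.11781970062927871]] [ 0.5415 -0.0069] -0.17610471330427224 -0.17624678725657636 0.174568118334313 0.2241767479167122
sleeve [array([0.553 , 0.0402]), array([ 0.532, -0.055])] [ 0.5425 -0.0074]
beaker [ 0.5524 -0.3469  0.09  ] [ 0.5446 -0.3272  0.09  ]
tape [0.5691 0.3614 0.048 ] bottle [0.7425 0.1493 0.08  ] carton [ 0.7748 -0.187   0.02  ]
```

>>> step_arm:
  moves:
    - {"dx": 16, "dy": -16, "gripper": 1}
    - {"dx": 32, "dy": -32}
    - {"dx": 32, "dy": -32}
    - {"dx": 32, "dy": -32}
    - {"dx": 32, "dy": -32}
    - {"dx": 32, "dy": -32}
    - {"dx": 32, "dy": -32}
    - {"dx": 32, "dy": -32}
    - {"dx": 32, "dy": -32}
    - {"dx": 32, "dy": -32}
    - {"dx": 32, "dy": -32}
    - {"dx": 32, "dy": -32}
    - {"dx": 32, "dy": -32}
    - {"dx": 32, "dy": -32}
    - {"dx": 32, "dy": -32}
    - {"dx": 32, "dy": -32}
    - {"dx": 20, "dy": -22}
    - {}
  grip_force: 100

```text
invalid input at $.moves[0]: expected keys rx, ry, rz, dx, dy, dz, gripper
```

>>> step_arm:
  moves:
    - {"rz": -4}
    - {"rz": -6}
    - {"rz": -6}
    - {"rz": -6}
    - {"rz": -6}
    - {"rz": -6}
    - {"rz": -6}
    - {"rz": -6}
    - {"rz": -6}
    - {"rz": -6}
    - {"rz": -6}
    - {}
    - {}

```text
invalid input at $.moves[0]: expected keys rx, ry, rz, dx, dy, dz, gripper
```

```bash
python3 - <<'E'
from h import *
o=r.get_obs();c=r.camera_info("wrist");a=r.grab_frame("wrist");cv2.imwrite("pics/w.png",cv2.convertScaleAbs(a,alpha=1.5,beta=10))
import pickle;pickle.dump(c,open("c.pkl","wb"))
print(o['clock'],o['tcp_pos'],cv2.Rodrigues(np.array(o['orientation']))[0],o['joints'],o['contact_force'])
E
```

```text
0.1 [ 0.18883841 -0.64755286  0.25245085] [[ 9.60006107e-01  2.79978537e-01 -5.40979386e-04]
 [ 2.79979040e-01 -9.60004977e-01  1.47713772e-03]
 [-1.05776044e-04 -1.56952412e-03 -9.99998763e-01]] [ 1.1789155   0.47769675  0.0223783   1.55632086 -0.0115263   1.10927659
 -0.08308559] [0.39813323 0.38719667 0.60978994]
```

View pics/w.png

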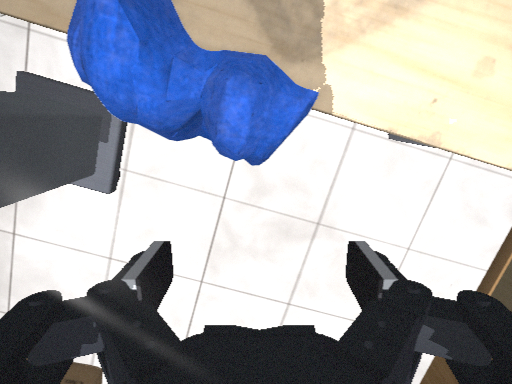

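The rows need all seven keys. The wrist view shows a blue cloth-like object at about (190,90), close to my path, so I'll check its height first.

```bash
python3 - <<'E'
from h import *
np.set_printoptions(precision=3,suppress=True)
P=[];m=[];pts=[]
for n in("scene","side","wrist"):
    a=cv2.imread({"scene":"pics/scene.png","side":"pics/side.png","wrist":"pics/w.png"}[n]);h=cv2.cvtColor(a,cv2.COLOR_BGR2HSV)
    k=cv2.inRange(h,(105,150,60),(125,255,255))
    if n=="scene":k[:,:400]=0
    if n=="side":k[:,:100]=0;k[:,300:]=0
    c=max(cv2.findContours(k,0,2)[0],key=cv2.contourArea)[:,0]
    print(n,cv2.boundingRect(c))
    for z in(0,.1,.2):
        q=np.array([ray(n,p.astype(float),z) for p in c]);print(z,q.min(0)[:2],q.max(0)[:2])
E
```

```text
scene (412, 188, 44, 56)
0 [ 0.222 -0.576] [ 0.378 -0.329]
0.1 [ 0.173 -0.463] [ 0.314 -0.242]
0.2 [ 0.124 -0.349] [ 0.249 -0.154]
side (191, 334, 53, 50)
0 [ 0.222 -0.536] [ 0.378 -0.394]
0.1 [ 0.219 -0.581] [ 0.361 -0.453]
0.2 [ 0.217 -0.627] [ 0.345 -0.511]
wrist (68, 0, 250, 165)
0 [ 0.191 -0.688] [ 0.345 -0.39 ]
0.1 [ 0.208 -0.672] [ 0.32  -0.455]
0.2 [ 0.225 -0.656] [ 0.296 -0.519]
```

The three views agree only near z = 0 to 0.05, so the object is low and passing over it at 0.25 is safe.

>>> step_arm:
  moves:
    - {"dx": 16, "dy": -16, "dz": -10, "rx": 0, "ry": 0, "rz": 0, "gripper": 1}
    - {"dx": 32, "dy": -32, "dz": -10, "rx": 0, "ry": 0, "rz": 0, "gripper": 1}
    - {"dx": 32, "dy": -32, "dz": 0, "rx": 0, "ry": 0, "rz": 0, "gripper": 1}
    - {"dx": 32, "dy": -32, "dz": 0, "rx": 0, "ry": 0, "rz": 0, "gripper": 1}
    - {"dx": 32, "dy": -32, "dz": 0, "rx": 0, "ry": 0, "rz": 0, "gripper": 1}
    - {"dx": 32, "dy": -32, "dz": 0, "rx": 0, "ry": 0, "rz": 0, "gripper": 1}
    - {"dx": 32, "dy": -32, "dz": 0, "rx": 0, "ry": 0, "rz": 0, "gripper": 1}
    - {"dx": 32, "dy": -32, "dz": 0, "rx": 0, "ry": 0, "rz": 0, "gripper": 1}
    - {"dx": 32, "dy": -32, "dz": 0, "rx": 0, "ry": 0, "rz": 0, "gripper": 1}
    - {"dx": 32, "dy": -32, "dz": 0, "rx": 0, "ry": 0, "rz": 0, "gripper": 1}
    - {"dx": 32, "dy": -32, "dz": 0, "rx": 0, "ry": 0, "rz": 0, "gripper": 1}
    - {"dx": 32, "dy": -32, "dz": 0, "rx": 0, "ry": 0, "rz": 0, "gripper": 1}
    - {"dx": 32, "dy": -32, "dz": 0, "rx": 0, "ry": 0, "rz": 0, "gripper": 1}
    - {"dx": 32, "dy": -32, "dz": 0, "rx": 0, "ry": 0, "rz": 0, "gripper": 1}
    - {"dx": 32, "dy": -32, "dz": 0, "rx": 0, "ry": 0, "rz": 0, "gripper": 1}
    - {"dx": 32, "dy": -32, "dz": 0, "rx": 0, "ry": 0, "rz": 0, "gripper": 1}
    - {"dx": 20, "dy": -22, "dz": 0, "rx": 0, "ry": 0, "rz": 0, "gripper": 1}
    - {"dx": 0, "dy": 0, "dz": 0, "rx": 0, "ry": 0, "rz": 0, "gripper": 1}
  grip_force: 100

```text
clock: 2.4
tcp_pos: [0.5394, -0.0023, 0.2739]
orientation: [-3.108, -0.453, -0.002]
contact_force: [0.7, -0.6, -0.1]
grip_width: 0.0855
gripper_force: 0.0
```

>>> step_arm:
  moves:
    - {"dx": 0, "dy": 0, "dz": 0, "rx": 0, "ry": 0, "rz": -4, "gripper": 1}
    - {"dx": 0, "dy": 0, "dz": 0, "rx": 0, "ry": 0, "rz": -6, "gripper": 1}
    - {"dx": 0, "dy": 0, "dz": 0, "rx": 0, "ry": 0, "rz": -6, "gripper": 1}
    - {"dx": 0, "dy": 0, "dz": 0, "rx": 0, "ry": 0, "rz": -6, "gripper": 1}
    - {"dx": 0, "dy": 0, "dz": 0, "rx": 0, "ry": 0, "rz": -6, "gripper": 1}
    - {"dx": 0, "dy": 0, "dz": 0, "rx": 0, "ry": 0, "rz": -6, "gripper": 1}
    - {"dx": 0, "dy": 0, "dz": 0, "rx": 0, "ry": 0, "rz": -6, "gripper": 1}
    - {"dx": 0, "dy": 0, "dz": 0, "rx": 0, "ry": 0, "rz": -6, "gripper": 1}
    - {"dx": 0, "dy": 0, "dz": 0, "rx": 0, "ry": 0, "rz": -6, "gripper": 1}
    - {"dx": 0, "dy": 0, "dz": 0, "rx": 0, "ry": 0, "rz": -6, "gripper": 1}
    - {"dx": 0, "dy": 0, "dz": 0, "rx": 0, "ry": 0, "rz": -6, "gripper": 1}
    - {"dx": 0, "dy": 0, "dz": 0, "rx": 0, "ry": 0, "rz": 0, "gripper": 1}
    - {"dx": 0, "dy": 0, "dz": 0, "rx": 0, "ry": 0, "rz": 0, "gripper": 1}

```text
clock: 4.03
tcp_pos: [0.5389, -0.0066, 0.2735]
orientation: [2.404, 2.022, -0.001]
contact_force: [0.3, 0.7, 0.5]
grip_width: 0.0857
gripper_force: 0.0
```

```bash
python3 - <<'E'
from h import *
o=r.get_obs();c=r.camera_info("wrist");a=r.grab_frame("wrist");cv2.imwrite("pics/w2.png",cv2.convertScaleAbs(a,alpha=1.5,beta=10))
import pickle;pickle.dump(c,open("c.pkl","wb"))
print(o['clock'],o['tcp_pos'],cv2.Rodrigues(np.array(o['orientation']))[0],o['joints'],o['contact_force'])
E
```

```text
4.025 [ 0.5389398  -0.00662783  0.27348405] [[ 1.71629348e-01  9.85161591e-01  7.64165924e-05]
 [ 9.85161415e-01 -1.71629269e-01 -6.17046094e-04]
 [-5.94774788e-04  1.81185897e-04 -9.99999807e-01]] [ 0.38768698  0.28931486 -0.59073029  1.82649806  0.18189106  1.07971892
 -0.44257658] [0.33250729 0.74050574 0.52651188]
```

View pics/w2.png

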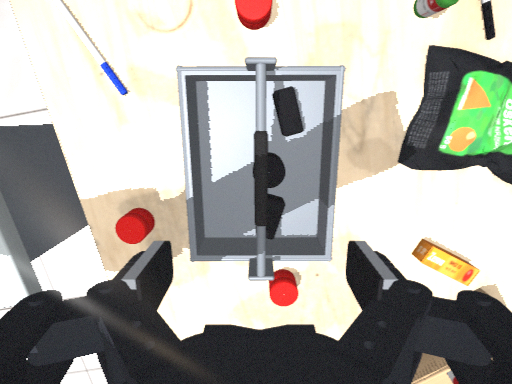

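The wrist view shows the tote squared up with the tool. The sleeve runs from (261,131) to (261,225), and the carton is at (445,262). I cast the sleeve to its height.

```bash
python3 - <<'E'
from h import *
import pickle
c=pickle.load(open("c.pkl","rb"))
for p in((261,131),(261,225),(261,178)):print(ray("",p,.107,c))
q=[ray("",p,.06,c) for p in((179,68),(343,68),(331,261),(190,262))];print(np.mean(q,0),q)
E
```

```text
[0.54970515 0.04539273 0.107     ]
[ 0.53329406 -0.04958768  0.107     ]
[ 5.41857143e-01 -2.81992599e-05  1.07000000e-01]
[ 0.54108452 -0.00429222  0.06      ] [array([0.4750926 , 0.12234423, 0.06      ]), array([0.64635836, 0.09243618, 0.06      ]), array([ 0.60950232, -0.13063943,  0.06      ]), array([ 0.4333848 , -0.10130987,  0.06      ])]
```

>>> step_arm:
  moves:
    - {"dx": 4, "dy": 1, "dz": 20, "rx": 0, "ry": 0, "rz": 0, "gripper": 1}
    - {"dx": 0, "dy": 0, "dz": 30, "rx": 0, "ry": 0, "rz": 0, "gripper": 1}
    - {"dx": 0, "dy": 0, "dz": 30, "rx": 0, "ry": 0, "rz": 0, "gripper": 1}
    - {"dx": 0, "dy": 0, "dz": 30, "rx": 0, "ry": 0, "rz": 0, "gripper": 1}
    - {"dx": 0, "dy": 0, "dz": 30, "rx": 0, "ry": 0, "rz": 0, "gripper": 1}
    - {"dx": 0, "dy": 0, "dz": 22, "rx": 0, "ry": 0, "rz": 0, "gripper": 1}
    - {"dx": 0, "dy": 0, "dz": 14, "rx": 0, "ry": 0, "rz": 0, "gripper": 1}
    - {"dx": 0, "dy": 0, "dz": 0, "rx": 0, "ry": 0, "rz": 0, "gripper": 1}
    - {"dx": 0, "dy": 0, "dz": 0, "rx": 0, "ry": 0, "rz": 0, "gripper": 1}

```text
clock: 5.2
tcp_pos: [0.5417, -0.0024, 0.0981]
orientation: [2.402, 2.024, 0.002]
contact_force: [-0.0, -0.3, 0.0]
grip_width: 0.0852
gripper_force: 0.0
```

>>> step_arm:
  moves:
    - {"dx": 0, "dy": 0, "dz": 0, "rx": 0, "ry": 0, "rz": 0, "gripper": 0.2}
    - {"dx": 0, "dy": 0, "dz": 0, "rx": 0, "ry": 0, "rz": 0, "gripper": -0.3}
    - {"dx": 0, "dy": 0, "dz": 0, "rx": 0, "ry": 0, "rz": 0, "gripper": -0.5}
    - {"dx": 0, "dy": 0, "dz": 0, "rx": 0, "ry": 0, "rz": 0, "gripper": -0.6}
    - {"dx": 0, "dy": 0, "dz": 0, "rx": 0, "ry": 0, "rz": 0, "gripper": -1}
    - {"dx": 0, "dy": 0, "dz": 0, "rx": 0, "ry": 0, "rz": 0, "gripper": -1}
    - {"dx": 0, "dy": 0, "dz": 0, "rx": 0, "ry": 0, "rz": 0, "gripper": -1}
    - {"dx": 0, "dy": 0, "dz": 0, "rx": 0, "ry": 0, "rz": 0, "gripper": -1}
  grip_force: 100

```text
clock: 6.2
tcp_pos: [0.5412, -0.0025, 0.0976]
orientation: [2.402, 2.025, 0.0]
contact_force: [-1.7, 0.0, 4.5]
grip_width: 0.0122
gripper_force: 98.0
```

>>> step_arm:
  moves:
    - {"dx": 0, "dy": 0, "dz": -4, "rx": 0, "ry": 0, "rz": 0, "gripper": -1}
    - {"dx": 0, "dy": 0, "dz": -8, "rx": 0, "ry": 0, "rz": 0, "gripper": -1}
    - {"dx": 0, "dy": 0, "dz": -14, "rx": 0, "ry": 0, "rz": 0, "gripper": -1}
    - {"dx": 0, "dy": 0, "dz": -18, "rx": 0, "ry": 0, "rz": 0, "gripper": -1}
    - {"dx": 0, "dy": 0, "dz": -18, "rx": 0, "ry": 0, "rz": 0, "gripper": -1}
    - {"dx": 0, "dy": 0, "dz": -18, "rx": 0, "ry": 0, "rz": 0, "gripper": -1}
    - {"dx": 0, "dy": 0, "dz": -18, "rx": 0, "ry": 0, "rz": 0, "gripper": -1}
    - {"dx": 0, "dy": 0, "dz": -18, "rx": 0, "ry": 0, "rz": 0, "gripper": -1}
    - {"dx": 0, "dy": 0, "dz": -18, "rx": 0, "ry": 0, "rz": 0, "gripper": -1}
    - {"dx": 0, "dy": 0, "dz": -18, "rx": 0, "ry": 0, "rz": 0, "gripper": -1}
    - {"dx": 0, "dy": 0, "dz": -10, "rx": 0, "ry": 0, "rz": 0, "gripper": -1}
    - {"dx": 0, "dy": 0, "dz": -5, "rx": 0, "ry": 0, "rz": 0, "gripper": -1}
    - {"dx": 0, "dy": 0, "dz": 0, "rx": 0, "ry": 0, "rz": 0, "gripper": -1}
    - {"dx": 0, "dy": 0, "dz": 0, "rx": 0, "ry": 0, "rz": 0, "gripper": -1}

```text
clock: 7.95
tcp_pos: [0.5406, -0.0026, 0.2636]
orientation: [-2.401, -2.024, 0.002]
contact_force: [0.1, 0.1, -4.3]
grip_width: 0.0127
gripper_force: 97.6
```

>>> step_arm:
  moves:
    - {"dx": 0, "dy": 0, "dz": 0, "rx": -0.5, "ry": 0.5, "rz": 0, "gripper": -1}
    - {"dx": 0, "dy": 0, "dz": 0, "rx": -1, "ry": 1, "rz": 0, "gripper": -1}
    - {"dx": 0, "dy": 0, "dz": 0, "rx": -1, "ry": 1, "rz": 0, "gripper": -1}
    - {"dx": 0, "dy": 0, "dz": 0, "rx": -1, "ry": 1, "rz": 0, "gripper": -1}
    - {"dx": 0, "dy": 0, "dz": 0, "rx": -1, "ry": 1, "rz": 0, "gripper": -1}
    - {"dx": 0, "dy": 0, "dz": 0, "rx": -1, "ry": 1, "rz": 0, "gripper": -1}
    - {"dx": 0, "dy": 0, "dz": 0, "rx": -1, "ry": 1, "rz": 0, "gripper": -1}
    - {"dx": 0, "dy": 0, "dz": 0, "rx": -1, "ry": 1, "rz": 0, "gripper": -1}
    - {"dx": 0, "dy": 0, "dz": 0, "rx": -1, "ry": 1, "rz": 0, "gripper": -1}
    - {"dx": 0, "dy": 0, "dz": 0, "rx": -1, "ry": 1, "rz": 0, "gripper": -1}
    - {"dx": 0, "dy": 0, "dz": 0, "rx": -1, "ry": 1, "rz": 0, "gripper": -1}
    - {"dx": 0, "dy": 0, "dz": 0, "rx": -1, "ry": 1, "rz": 0, "gripper": -1}
    - {"dx": 0, "dy": 0, "dz": 0, "rx": -1, "ry": 1, "rz": 0, "gripper": -1}
    - {"dx": 0, "dy": 0, "dz": 0, "rx": -1, "ry": 1, "rz": 0, "gripper": -1}
    - {"dx": 0, "dy": 0, "dz": 0, "rx": -1, "ry": 1, "rz": 0, "gripper": -1}
    - {"dx": 0, "dy": 0, "dz": 0, "rx": -1, "ry": 1, "rz": 0, "gripper": -1}
    - {"dx": 0, "dy": 0, "dz": 0, "rx": -1, "ry": 1, "rz": 0, "gripper": -1}
    - {"dx": 0, "dy": 0, "dz": 0, "rx": -1, "ry": 1, "rz": 0, "gripper": -1}
    - {"dx": 0, "dy": 0, "dz": 0, "rx": -1, "ry": 1, "rz": 0, "gripper": -1}
    - {"dx": 0, "dy": 0, "dz": 0, "rx": -0.5, "ry": 0.5, "rz": 0, "gripper": -1}

```text
clock: 10.45
tcp_pos: [0.5409, -0.0027, 0.2642]
orientation: [2.307, 1.944, 0.719]
contact_force: [-0.7, 1.2, -4.9]
grip_width: 0.0129
gripper_force: 97.7
```

>>> step_arm:
  moves:
    - {"dx": 0, "dy": 0, "dz": 0, "rx": 0, "ry": 0, "rz": 0, "gripper": -1}
    - {"dx": 0, "dy": 0, "dz": 0, "rx": 0, "ry": 0, "rz": 0, "gripper": -1}
    - {"dx": 0, "dy": 0, "dz": 0, "rx": 0, "ry": 0, "rz": 0, "gripper": -1}
    - {"dx": 0, "dy": 0, "dz": 0, "rx": 0, "ry": 0, "rz": 0, "gripper": -1}
    - {"dx": 0, "dy": 0, "dz": 0, "rx": 0, "ry": 0, "rz": 0, "gripper": -1}
    - {"dx": 0, "dy": 0, "dz": 0, "rx": 0, "ry": 0, "rz": 0, "gripper": -1}
    - {"dx": 0, "dy": 0, "dz": 0, "rx": 0, "ry": 0, "rz": 0, "gripper": -1}
    - {"dx": 0, "dy": 0, "dz": 0, "rx": 0, "ry": 0, "rz": 0, "gripper": -1}

```text
clock: 11.45
tcp_pos: [0.541, -0.0025, 0.2643]
orientation: [2.307, 1.945, 0.718]
contact_force: [-0.1, 0.8, -4.6]
grip_width: 0.0122
gripper_force: 98.1
```

```bash
python3 - <<'E'
from h import *
o=r.get_obs();print(o['clock'],o['tcp_pos'],cv2.Rodrigues(np.array(o['orientation']))[0].round(3),o['joints'].round(2),o['gripper_force'])
a=r.grab_frame("wrist");s=r.grab_frame("scene");d=r.grab_frame("side")
f=lambda x,w,h:cv2.resize(cv2.convertScaleAbs(x,alpha=1.6,beta=15),(w,h),interpolation=cv2.INTER_CUBIC)
top=np.hstack([f(a,400,300),f(d[100:310,130:410],400,300)])
cv2.imwrite("pics/fin.png",np.vstack([top,np.hstack([f(s[90:270,170:410],400,300),f(s,400,300)])]))
E
```

```text
11.45 [ 0.54100622 -0.00249192  0.26430149] [[ 0.107  0.923  0.369]
 [ 0.942 -0.213  0.261]
 [ 0.32   0.32  -0.892]] [ 0.73  0.17 -0.74  2.08 -0.29  0.57  0.07] 98.05824637413025
```

View pics/fin.png

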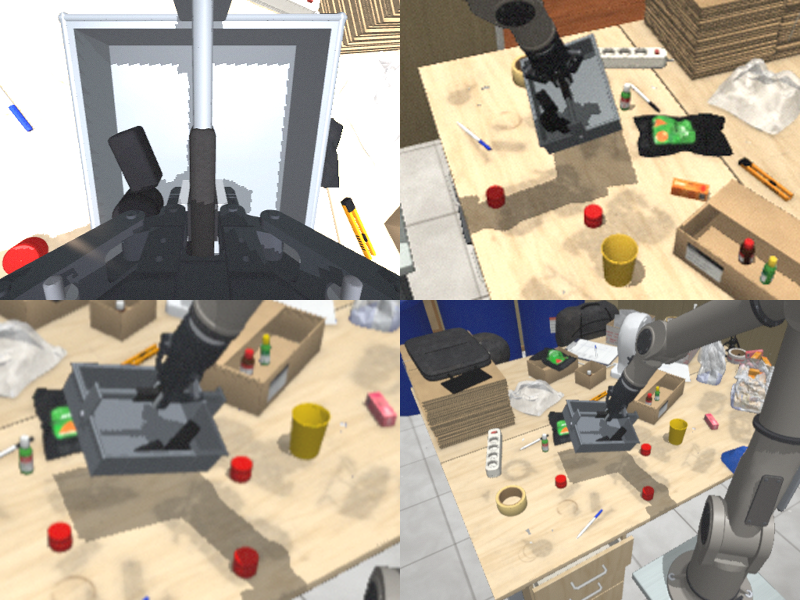

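The combined picture shows the tote held and tilted toward the robot-right corner. One adapter is at wrist (135,160), leaning on the near wall uphill of the jar at (140,200). I'll measure how far the parts are from the corner.

```bash
cat >> h.py <<'E'
def pose():
    o=r.get_obs();R=cv2.Rodrigues(np.array(o['orientation']))[0]
    Rt=np.c_[R[:,1],R[:,0],-R[:,2]]; return Rt,np.array(o['tcp_pos'])-Rt@[0,0,.0965]   # TCP stood .0016 above bar mid at grasp
def totepx(n,uv,zt):
    Rt,t=pose();c=r.camera_info(n);R=cv2.Rodrigues(np.array(c['rvec'],float))[0];o=-R.T@np.array(c['tvec'],float).ravel()
    p=cv2.undistortPoints(np.array([[uv]],float),np.array(c['mtx'],float),None)[0,0];d=Rt.T@R.T@np.array([*p,1]);o=Rt.T@(o-t)
    return o+d*(zt-o[2])/d[2]
def proj(n,P):
    Rt,t=pose();c=r.camera_info(n);return cv2.projectPoints((Rt@np.array(P,float).T).T+t,np.array(c['rvec'],float),np.array(c['tvec'],float),np.array(c['mtx'],float),None)[0][:,0]
E
python3 - <<'E'
from h import *
Rt,t=pose();print("corner",Rt@[-.081,-.106,.004]+t)
out=[]
for n in("scene","side"):
    a=cv2.convertScaleAbs(r.grab_frame(n),alpha=2.2,beta=20);q=proj(n,[[-.081,-.106,.004]])[0]
    g=proj(n,[[x,y,.06] for x in(-.085,.085) for y in(-.11,.11)]);m=g.mean(0).astype(int);print(n,q,m)
    x0,y0=m-[60,60];k=6.0;im=cv2.resize(a[y0:y0+100,x0:x0+66*1],(396,600),interpolation=cv2.INTER_CUBIC) if 0 else cv2.resize(a[y0:y0+120,x0:x0+120],(400,400),interpolation=cv2.INTER_CUBIC)
    for P in list(g)+[q]:cv2.circle(im,tuple(((P-[x0,y0])*400/120).astype(int).tolist()),3,(0,0,255),-1)
    out.append(im)
cv2.imwrite("pics/z.png",np.hstack(out))
print(totepx("wrist",(173,205),.03))
E
```

```text
corner [ 0.4890281  -0.06085489  0.12202308]
scene [292.77287183 190.71142925] [258 155]
side [234.44983994 205.16614387] [246 161]
[-0.05818622  0.00926796  0.03      ]
```

View pics/z.png

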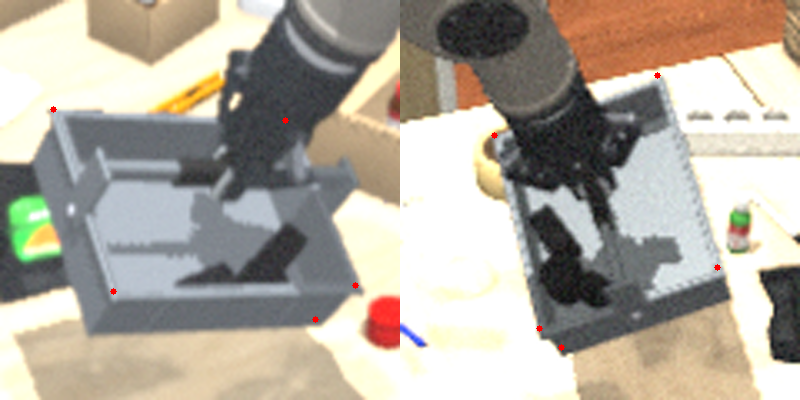

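Adapter a is about 118 mm from the corner, which is a thin margin. I'll tilt further toward the right end to pack the parts, then go partly back.

>>> step_arm:
  moves:
    - {"dx": 0, "dy": 0, "dz": 0, "rx": 0, "ry": 1, "rz": 0, "gripper": -1}
    - {"dx": 0, "dy": 0, "dz": 0, "rx": 0, "ry": 2, "rz": 0, "gripper": -1}
    - {"dx": 0, "dy": 0, "dz": 0, "rx": 0, "ry": 2, "rz": 0, "gripper": -1}
    - {"dx": 0, "dy": 0, "dz": 0, "rx": 0, "ry": 2, "rz": 0, "gripper": -1}
    - {"dx": 0, "dy": 0, "dz": 0, "rx": 0, "ry": 2, "rz": 0, "gripper": -1}
    - {"dx": 0, "dy": 0, "dz": 0, "rx": 0, "ry": 2, "rz": 0, "gripper": -1}
    - {"dx": 0, "dy": 0, "dz": 0, "rx": 0, "ry": 1, "rz": 0, "gripper": -1}
    - {"dx": 0, "dy": 0, "dz": 0, "rx": 0, "ry": 0, "rz": 0, "gripper": -1}
    - {"dx": 0, "dy": 0, "dz": 0, "rx": 0, "ry": 0, "rz": 0, "gripper": -1}
    - {"dx": 0, "dy": 0, "dz": 0, "rx": 0, "ry": 0, "rz": 0, "gripper": -1}
    - {"dx": 0, "dy": 0, "dz": 0, "rx": 0, "ry": -1, "rz": 0, "gripper": -1}
    - {"dx": 0, "dy": 0, "dz": 0, "rx": 0, "ry": -2, "rz": 0, "gripper": -1}
    - {"dx": 0, "dy": 0, "dz": 0, "rx": 0, "ry": -2, "rz": 0, "gripper": -1}
    - {"dx": 0, "dy": 0, "dz": 0, "rx": 0, "ry": -2, "rz": 0, "gripper": -1}
    - {"dx": 0, "dy": 0, "dz": 0, "rx": 0, "ry": -1, "rz": 0, "gripper": -1}
    - {"dx": 0, "dy": 0, "dz": 0, "rx": 0, "ry": 0, "rz": 0, "gripper": -1}
    - {"dx": 0, "dy": 0, "dz": 0, "rx": 0, "ry": 0, "rz": 0, "gripper": -1}
    - {"dx": 0, "dy": 0, "dz": 0, "rx": 0, "ry": 0, "rz": 0, "gripper": -1}

```text
clock: 13.95
tcp_pos: [0.5409, -0.0028, 0.2641]
orientation: [-2.307, -1.967, -0.807]
contact_force: [0.6, -0.7, -4.4]
grip_width: 0.0128
gripper_force: 98.1
```

```bash
python3 - <<'E'
from h import *
Rt,t=pose();print("corner",Rt@[-.081,-.106,.004]+t,Rt[2])
f=lambda x,w,h:cv2.resize(cv2.convertScaleAbs(x,alpha=2.2,beta=20),(w,h),interpolation=cv2.INTER_CUBIC)
L=[]
for n in("scene","side"):
    a=r.grab_frame(n)
    m=proj(n,[[x,y,.06] for x in(-.085,.085) for y in(-.11,.11)]).mean(0).astype(int);x0,y0=m-[50,50]+[0,15];print(n,x0,y0);L.append(f(a[y0:y0+100,x0:x0+100],400,400))
w=r.grab_frame("wrist");cv2.imwrite("pics/w3.png",w)
cv2.imwrite("pics/z2.png",np.hstack(L));cv2.imwrite("pics/w3.png",f(w,512,384))
E
```

```text
corner [ 0.4922658  -0.05289955  0.11757916] [0.31920051 0.38138102 0.86755954]
scene 207 120
side 196 125
```

View pics/z2.png

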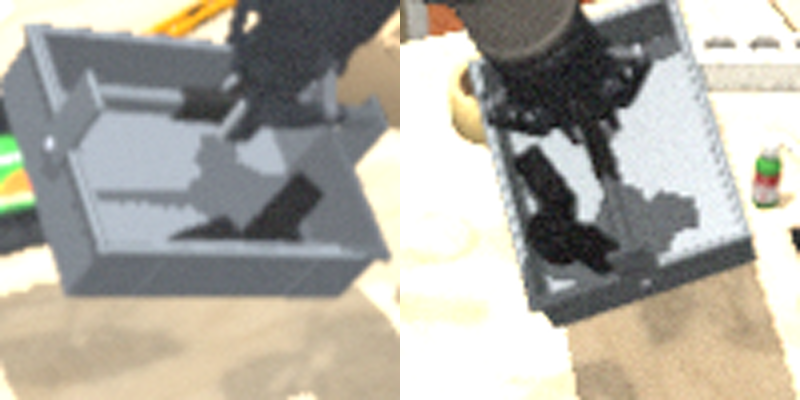

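View pics/w3.png

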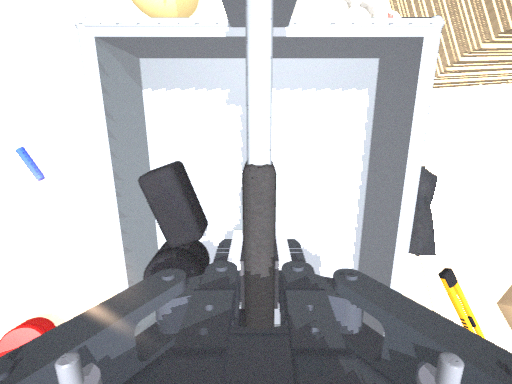

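The wrist view shows adapter a at (174,202) and the jar at (178,262). The side crop puts adapter b at about (590,250). That was my tenth picture, so from here I work with numbers.

```bash
python3 - <<'E'
from h import *
np.set_printoptions(precision=4,suppress=True)
C=np.array([-.081,-.106,.004])
# inner floor far-left corner etc. check of tote pose: expected vs seen rim corners in wrist
print("rim far corners proj wrist",proj("wrist",[[-.085,.11,.06],[.085,.11,.06]]), "seen (82,24),(437,20)")
print("side rim near-right/far-right/ far-left", proj("side",[[-.085,-.11,.06],[.085,-.11,.06]]), "seen",(530-400)/4+196,305/4+125,(750-400)/4+196,240/4+125)
for k,n,uv,z in(("a","wrist",(174,202),.023),("a","side",(232.3,171.3),.023),("jar","wrist",(178,262),.03),("jar","side",(233.5,185),.03),("b","side",(243.5,187.5),.023),("b","scene",(278,172),.023)):
    for zz in(z-.006,z+.006):
        p=totepx(n,uv,zz);print(k,n,p,np.linalg.norm(p-C))
E
```

```text
rim far corners proj wrist [[ 82.5363  22.6052]
 [437.1894  22.2031]] seen (82,24),(437,20)
side rim near-right/far-right/ far-left [[228.5641 199.8541]
 [281.4271 181.6274]] seen 228.5 201.25 283.5 185.0
a wrist [-0.0613  0.0075  0.017 ] 0.11589709482181897
a wrist [-0.0576  0.011   0.029 ] 0.12193580773106803
a side [-0.0589  0.0008  0.017 ] 0.10980096670174933
a side [-0.0567 -0.0056  0.029 ] 0.10631174900256861
jar wrist [-0.0598 -0.0362  0.024 ] 0.07560635677185788
jar wrist [-0.0561 -0.0298  0.036 ] 0.08630506860532366
jar side [-0.0652 -0.0505  0.024 ] 0.06111474591927386
jar side [-0.063  -0.0563  0.036 ] 0.06178147792730127
b side [-0.0375 -0.0669  0.017 ] 0.05991432621152918
b side [-0.0356 -0.0726  0.029 ] 0.06169448155978551
b scene [-0.0228 -0.0807  0.017 ] 0.06475208040947553
b scene [-0.0315 -0.0694  0.029 ] 0.06639180084944662
```

The tote pose fits the images to a few pixels. Adapter a is about 112 mm from the corner, the jar about 70 and adapter b about 63, against a limit of 130. The tilt is 30°, and the corner is at z = 0.118 m.

```bash
python3 -c "
from bench import r
print(r.hand_in())"
```

```text
the job is handed in; nothing more can be done
None
```

Handed in, verdict not shown: the tote is held still at about 30° down to the robot-side right corner (beaker's side), which is about 12 cm above the worktop; I measured both adapters and the jar within about 12 cm of it, saw nothing spilled, and kept clear of the other things on the table.

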